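# Clear the spent kitchen-roll core and hold the tension arm open

## Robot

A 7-joint arm with a two-finger parallel gripper is mounted at the origin on the work surface. World frame = base frame: x ahead of the robot, y to its left, z up, the work surface at z = 0. Lengths are in mm, angles in rad, forces in N, time in s.
With the tool pointing down it reaches from about 425 to 825 mm from the base axis. Payload 3.6 kg.
Tool frame: the origin (TCP) lies between the finger pads; the fingertips stand 25 mm ahead of it and the grasp point (between the pads) lies 6 mm ahead of it; z points along the fingers, y is the line along which they close (so a half turn about z gives the same grasp; the last joint's range is limited). The gripper opens to 85 mm and grips with 20 to 120 N. Pads are 22 mm wide; open, the fingers measure 114 mm over their backs; the gripper's body (76 mm by 85 mm) begins 54 mm behind the grasp point. The pads swing forward as they close: fully open they stand 13 mm farther back than shut.
Start: joints at [1.228, 0.615, -0.013, 1.423, 0.008, 1.103, -0.04], TCP at [202.504, -617.622, 256.297] pointing down, gripper open.
Joint ranges: [-3.12, 3.12], [-0.3, 2.06], [-1.34, 1.32], [0.26, 2.42], [-1.36, 4.5], [0.01, 1.98], [-2.84, 2.84]. Speed limits (rad/s): [2.79, 2.79, 3.14, 3.14, 3.14, 3.14, 3.14].

## Interface

Orientations are given as [roll, pitch, yaw] about the fixed x, y, z axes, in that order (R = Rz(yaw) Ry(pitch) Rx(roll)).
In Python, from bench import status, cams, env gives the robot as it stands.
- The arm moves only by the shell command python3 -m pendant 'ROWS' [OPENING] [FORCE]. ROWS is a JSON object of lists of equal length, an entry for each row: "slide": the shift along the tool's x, y, z in m, a list of three; "spin": the turn about the tool's z in degrees. A call has 1 to 12 rows; each row shifts and turns the commanded pose from where the row before left it, along the tool's axes as they then stand; what a row does not reach is not made up. A row lasts 1/8 s, in which the tool goes at most 62.5 mm and 10.7 degrees, less where a joint would pass 70% of its speed; a pose out of reach is approached as far as the arm can. A call with a gripper value outside its range is refused whole. OPENING is the gripper's target within -1 to 1 (fully open at 1, half-way at 0, shut at -1), set as the call begins (- or left out, the last holds). The fingers move at their own pace and stop on an object; FORCE is the grip in N (left out, the last holds). Time passes only in rows, so rows that do not move let the fingers close. It gives the time, the measured TCP pose, the force, the opening and the grip force at its end, in the units of the state.
- status.sense(): the state, without advancing time (a new reading comes with each control period).
- cams.read_camera(name): name is "side" or "top" or "wrist"; returns a dict with "img" (400x640x3 uint8, red, green, blue), "K" (3x3 intrinsics, pixels), "distortion" ([k1, k2, p1, p2, k3] as OpenCV has them; the pictures are not rectified), "rvec" (rotation vector, rad) and "tvec" (3), from world to camera coordinates, as OpenCV has them. Camera axes: x right, y down, z forward; pixel columns grow to the right and rows downward; lengths in mm; the calibration is good to about 2 mm. A picture is of the moment at which its call begins. There is no depth.
- env.close_job(): hands the job in; it is judged then, once.
Trained networks look in the newest picture that a camera, given by its name, has taken for a name from the list of things; names that differ only in an ending like _2 or _b are one class to them, and where a whole thing is asked for, a point or a joint stands for the part that bears it (a point fixed in the world has none). Each returns a list of dicts, best first, with "confidence" (0 to 1); they miss things now and then, are a little off and sometimes report something else, mostly with a low value. They report only what shows in the picture. A call takes as long as a camera call. They do not tell look-alikes from the thing itself.
- cams.outline_of(camera, query): "mask" (400x640 bool, what is visible of it) and "at" ([column, row] in pixels, amid what is visible of it).
The state is a dict: "t": time; "qpos": joint angles; "qd": joint speeds; "joint_efforts": joint torques, N m; "eef_pos": TCP position; "ee_rot": TCP orientation; "contact_force": force on the tool from outside, world axes, zero at the start; "wrist_torque": the same for the moment, N m; "width": opening from 0.0 (shut) to 1.0 (fully open); "finger_force": force on a finger pad.
Only numpy, scipy, OpenCV 4.12 (cv2) and the standard library are available. Lean on these libraries where they do the work, as an engineer would, in place of code of your own. Each camera call takes 0.05 s, during which the arm holds its last target. There are 200 camera calls.

## Task

The kitchen roll has run out: lift the bare cardboard core up off the holder's post and put it in the green caddy. Then swing the holder's red-gripped spring arm outward, away from the post, all the way to its stop, and finish while still holding it there with the gripper (do not let go), so that I can drop the new roll on. Leave the new roll, mug, soap bottle and jar as they stand, and do not shove the caddy about.

Things in the scene. Friction and masses are not known exactly. Their poses are not given: they have to be found in the camera images.
- holder: Kitchen-roll holder, fixed. Dark steel base plate 15 mm thick; origin at counter level below the axis of its upright steel post (16 mm diameter, top 125 mm above the counter). z up; the plate reaches 75 mm to -x, 105 mm to +x, 75 mm to either side. Turned up to 46 degrees either way. Two brass pins, 42 mm high, mark the spring arm's two stops.
- tension_pivot (a point): Vertical axis of the spring arm, on the holder, 75 mm from the post in the holder's +x; this point is at counter level. The pivot body stands up to 59 mm above the counter.
- tension_arm (a joint): Angle of the spring arm about the vertical axis at tension_pivot, rad. 0: at rest, grip beside the post. It grows as the arm swings outward (clockwise from above) to the outer stop at 1.0. A spring always drives it back: about 2 N at the grip to start it, about 6.5 N at the outer stop; let go, it snaps back to 0.
- tension_grip (a point): Middle of the red grip sleeve on the upright rod at the spring arm's end, 135 mm above the counter. Sleeve round, 16 mm diameter, 70 mm long (100 to 170 mm high); below it a 10 mm rod down to a flat link at 28 to 36 mm. It circles 80 mm from tension_pivot. In the holder's frame at about x 8, y 44 mm at rest (45 mm from the post's axis), x 76, y 80 mm at the outer stop.
- core: Spent cardboard core: upright tube, 44 mm outside, 37 mm inside diameter, 180 mm long, about 30 g, standing loosely over the post on the base plate (15 mm above the counter, so its top is at 195 mm). Origin at the centre of its lower end, z along the tube. It is stiff.
- core_mid (a point): Middle of the core, on its axis, 90 mm from each end.
- caddy: Green open-topped recycling caddy, 160 x 160 mm outside, 100 mm high, walls and floor 5 mm, 0.8 kg, loose on the counter. Origin at the centre of its underside, z up. The core may stand, lean or lie in it.
- new_roll: New white paper roll standing upright, 110 mm diameter, 200 mm high, origin at the centre of its underside. To be left alone.
- mug: Blue mug, 80 mm diameter, 90 mm high, handle to its +y, origin at the centre of its underside. To be left alone.
- soap: Yellow dish-soap bottle, 60 mm diameter, 180 mm high, origin at the centre of its underside. To be left alone.
- jar: Amber jar, 64 mm diameter, 90 mm high, origin at the centre of its underside. To be left alone.
Not all that is in view belongs to the job. What is shaped like the core but purple is not meant.

How it is judged:
By the outcome, as a careful person would: the job done as asked, in the order asked, and still so for the second after the job is handed in, while the arm keeps its last pose, push and grip.
It also fails if it takes over 58 s, if anything falls off the work surface, if the arm or the gripper's body presses on something with over 40 N, if the wrist force passes 120 N, or if a joint passes its speed limit or range.

## Working session

There is one attempt and no reset: what is moved stays moved. The work goes in short steps, Python scripts to look and compute and a shell command to move; the robot and the scene stay as the last step left them, time stands still between calls to the robot, and variables do not carry over. Pictures are saved under pics/ and viewed, at most 10 in all, crops included, and the job is handed in when it is done.

```bash
ls; mkdir -p pics
python3 - <<'E'
from bench import status,cams
import cv2,numpy as np
ims=[]
s=status.sense();print(s['t'],s['eef_pos'],s['ee_rot'],s['width'])
for c in['side','top']:
    r=cams.read_camera(c);cv2.imwrite(f'pics/{c}0.png',r['img'][:,:,::-1])
    print(c,np.round(r['K'],1).tolist(),r['distortion'],r['rvec'],r['tvec'])
    for q in['core','caddy','tension_grip','holder','new_roll','mug','soap','jar']:
        for d in cams.outline_of(c,q)[:3]:
            m=d['mask'];ys,xs=np.nonzero(m);print(q,round(d['confidence'],2),np.round(d['at']),xs.min(),xs.max(),ys.min(),ys.max(),m.sum())
E
```

```text
pics
0.0 [ 202.29648519 -616.98855382  255.14743878] [-3.13906366e+00  3.57279632e-05  3.16882119e-01] 0.9992418518236574
side [[476.1, 0.0, 317.6], [0.0, 476.1, 195.4], [0.0, 0.0, 1.0]] [-0.01269083  0.          0.          0.          0.        ] [ 2.34246897 -0.72373399  0.24946349] [-475.58023078  324.38315212 1612.21287601]
core 0.9 [223. 162.] 214 228 146 183 340
core 0.78 [271. 159.] 263 277 140 178 403
core 0.75 [235. 182.] 226 244 162 202 464
tension_grip 0.66 [278. 169.] 274 293 140 177 132
holder 0.92 [283. 176.] 251 301 141 195 1119
holder 0.7 [280. 169.] 276 292 147 177 91
new_roll 0.7 [357. 165.] 342 371 138 191 1381
mug 0.81 [336. 194.] 325 345 182 210 503
soap 0.76 [387. 319.] 381 402 296 335 645
jar 0.43 [236. 122.] 234 246 118 140 117
top [[434.9, 0.0, 314.1], [0.0, 434.9, 202.8], [0.0, 0.0, 1.0]] [-0.11229558  0.          0.          0.          0.        ] [ 2.14093269 -2.18237922  0.13875253] [  -8.35605645  574.55671606 1328.96522219]
core 0.91 [217. 217.] 205 232 206 225 344
core 0.88 [166. 226.] 150 183 218 235 460
core 0.87 [225. 274.] 212 238 265 282 377
caddy 0.82 [390. 222.] 363 419 192 246 2972
tension_grip 0.62 [239. 206.] 207 244 199 207 74
holder 0.62 [232. 215.] 196 265 181 252 2261
new_roll 0.72 [289. 128.] 269 307 104 155 1655
new_roll 0.61 [235. 216.] 196 265 183 251 2246
mug 0.83 [304. 177.] 294 318 160 197 634
soap 0.57 [471. 221.] 455 489 210 230 538
jar 0.8 [135. 215.] 120 149 204 227 551
```

Run:
```python
import cv2
a=cv2.imread('pics/top0.png')[80:330,90:530];cv2.imwrite('pics/tz.png',cv2.resize(a,(792,450),interpolation=cv2.INTER_CUBIC))
a=cv2.imread('pics/side0.png')[100:350,200:440];cv2.imwrite('pics/sz.png',cv2.resize(a,(576,600),interpolation=cv2.INTER_CUBIC))
```

```text
(no output)
```

View pics/tz.png

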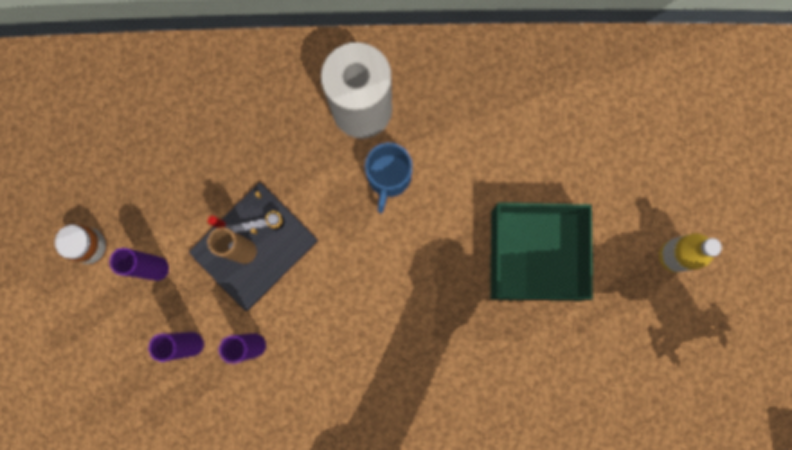

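View pics/sz.png

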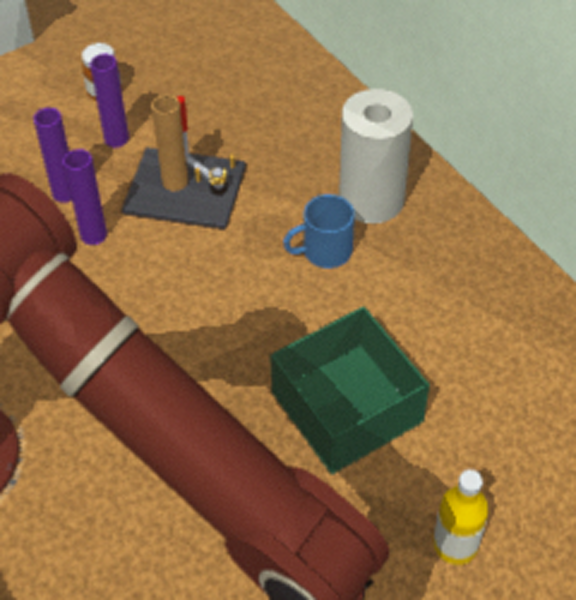

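Top view (crop/1.8 + (90,80)): the brown core's rim is at about px (213,213), the red grip at (208,203), the pivot at (242,201) and the caddy rim at (363–419,193–246). Three purple tubes are decoys, at left and below.

```bash
cat > h.py <<'E'
from bench import status,cams
import cv2,numpy as np
def hit(r,px,z):
    u=cv2.undistortPoints(np.array([[px]],float),r['K'],np.array(r['distortion'],float))[0,0]
    R=cv2.Rodrigues(np.array(r['rvec']))[0];t=np.array(r['tvec']).ravel()
    c=-R.T@t;d=R.T@np.array([u[0],u[1],1]);return (c+d*(z-c[2])/d[2])[:2]
def proj(r,P): return cv2.projectPoints(np.array(P,float).reshape(-1,1,3),np.array(r['rvec']),np.array(r['tvec']),r['K'],np.array(r['distortion'],float))[0][:,0]
E
python3 - <<'E'
from h import *
T=cams.read_camera('top');S=cams.read_camera('side')
t=lambda x,y:(90+x/1.8,80+y/1.8); s=lambda x,y:(200+x/2.4,100+y/2.4)
p=lambda n,v:print(n,np.round(v,0))
p('coretop T',hit(T,t(222,241),195));p('coretop S',hit(S,s(168,104),195));p('corebase S',hit(S,s(174,186),15))
p('pivot T',hit(T,t(273,217),59));p('pivot S',hit(S,s(217,175),59))
p('grip T',hit(T,t(212,219),170));p('grip S',hit(S,s(182,98),170))
c=[hit(T,t(*q),15) for q in[(260,182),(317,241),(247,309),(190,249)]];p('plate',c)
c=[hit(S,s(*q),15) for q in[(152,150),(245,160),(226,227),(124,213)]];p('plateS',c)
c=[hit(T,t(*q),100) for q in[(496,205),(592,205),(592,298),(491,298)]];p('caddy',c);p('c',np.mean(c,0))
c=[hit(S,s(*q),100) for q in[(272,355),(364,311),(427,390),(332,432)]];p('caddyS',c);p('c',np.mean(c,0))
for n,q,z,e in[('roll',(356,75),200,(377,112)),('mug',(389,165),90,(329,210)),('soap',(711,247),180,(470,480)),('jar',(73,242),90,(98,52))]:p(n,[hit(T,t(*q),z),hit(S,s(*e),z)])
for n,q,e in[('p1',(123,262),(105,66)),('p2',(161,347),(50,118)),('p3',(232,348),(79,160))]:
  for z in(180,):p(n,[hit(T,t(*q),z),hit(S,s(*e),z)])
E
```

```text
coretop T [529. 262.]
coretop S [536. 259.]
corebase S [526. 254.]
pivot T [582. 205.]
pivot S [579. 198.]
grip T [567. 284.]
grip S [573. 283.]
plate [[652. 235.]
 [544. 134.]
 [427. 258.]
 [534. 360.]]
plateS [[538. 349.]
 [657. 237.]
 [550. 127.]
 [427. 249.]]
caddy [[ 590. -174.]
 [ 587. -335.]
 [ 432. -328.]
 [ 436. -160.]]
c [ 511. -249.]
caddyS [[ 441. -173.]
 [ 593. -185.]
 [ 584. -341.]
 [ 439. -320.]]
c [ 514. -255.]
roll [[787.  52.]
 [790.  53.]]
mug [[663.   4.]
 [670.   9.]]
soap [[ 506. -504.]
 [ 509. -506.]]
jar [[542. 543.]
 [550. 549.]]
p1 [[500. 422.]
 [503. 411.]]
p2 [[368. 360.]
 [373. 353.]]
p3 [[365. 249.]
 [369. 244.]]
```

```bash
python3 -m pendant '{"slide":[[0.038,-0.021,-0.005],[0.038,-0.021,-0.005],[0.038,-0.021,-0.005],[0.038,-0.021,-0.005],[0.038,-0.021,-0.005],[0.038,-0.021,-0.005],[0.038,-0.021,-0.005],[0.038,-0.021,-0.005],[0.038,-0.021,-0.005],[0.038,-0.021,-0.005]],"spin":[0,0,0,0,0,0,0,0,0,0]}' 1 30
python3 -m pendant '{"slide":[[0.017,-0.043,0],[0.017,-0.043,0],[0.017,-0.043,0],[0.017,-0.043,0],[0.017,-0.043,0],[0.017,-0.043,0],[0.017,-0.043,0],[0.017,-0.043,0],[0.017,-0.043,0],[0.017,-0.043,0],[0.017,-0.043,0],[0.017,-0.043,0]],"spin":[0,0,0,0,0,0,0,0,0,0,0,0]}'
python3 -m pendant '{"slide":[[0,0,0],[0,0,0],[0,0,0]],"spin":[-8,-8,0]}'
cat >> h.py <<'E'
from scipy.spatial.transform import Rotation as Ro
def rel(xyz):
    s=status.sense();R=Ro.from_euler('xyz',s['ee_rot']).as_matrix()
    return R.T@(np.array(xyz,float)-s['eef_pos'])
E
python3 - <<'E'
from h import *
w=cams.read_camera('wrist');cv2.imwrite('pics/w1.png',w['img'][:,:,::-1])
s=status.sense();print(s['eef_pos'],s['ee_rot'],np.round(s['qpos'],2))
print('pred core top',proj(w,[[531,257,195]]),'grip',proj(w,[[568,281,170]]))
for q in['core','tension_grip']:
  for d in cams.outline_of('wrist',q):
    ys,xs=np.nonzero(d['mask']);print(q,d['confidence'],d['at'],xs.min(),xs.max(),ys.min(),ys.max())
print(rel([531,257,255]))
E
```

```text
t: 2.25
eef_pos: [499.0, -298.6, 306.7]
ee_rot: [3.141, -0.0, 0.317]
contact_force: [0.6, -1.2, -0.6]
width: 0.999
finger_force: 0.0
t: 3.75
eef_pos: [531.3, 255.5, 306.5]
ee_rot: [3.141, -0.001, 0.316]
contact_force: [1.0, 1.1, 0.4]
width: 0.996
finger_force: 0.0
t: 4.12
eef_pos: [531.3, 254.1, 306.3]
ee_rot: [-3.141, -0.0, 0.594]
contact_force: [-0.8, 0.0, 0.1]
width: 0.998
finger_force: 0.0
[531.30294069 253.97288593 306.35014263] [-3.14147847e+00  1.18353336e-05  5.93373034e-01] [-0.32  0.49 -0.26  1.53  0.13  1.14 -1.58]
pred core top [[308.45685996 208.23097644]] grip [[309.87102045 140.636425  ]]
core 0.76 [119.3, 101.8] 54 198 69 133
core 0.72 [127.5, 264.2] 66 192 205 315
core 0.59 [227.1, 315.8] 193 263 252 378
tension_grip 0.97 [343.4, 145.2] 295 388 121 169
[ 1.42184651 -2.67008852 51.44547832]
```

View pics/w1.png

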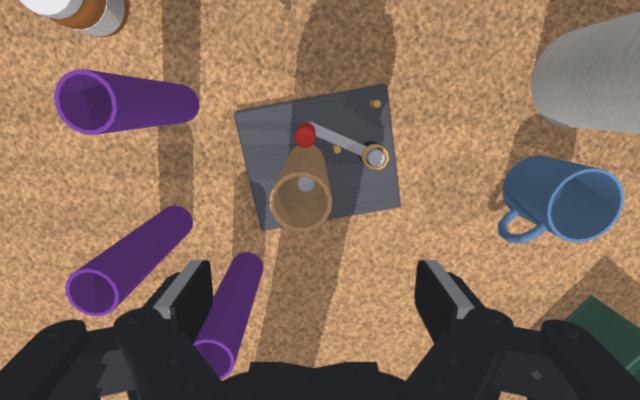

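Wrist view: the core rim is centred at (301,200), the post top at (306,184), the red grip top at (305,133) and the pivot top at (375,157). The path down is clear.

Run:
```python
from h import *
w=cams.read_camera('wrist')
for n,p,z in[('core',(301,200),195),('post',(306,184),125),('grip',(305,132),170),('pivot',(375,157),59)]:print(n,hit(w,p,z))
c=[hit(w,p,15) for p in[(235,112),(386,85),(400,207),(262,229)]];print(c)
```

```text
core [533.05290989 264.420006  ]
post [530.44510846 260.27673389]
grip [571.21745151 287.22363188]
pivot [582.9155177 208.5985412]
[array([533.3860128 , 363.46897048]), array([654.4498559 , 237.08173031]), array([549.60160755, 135.2977688 ]), array([428.77018677, 262.20279587])]
```

```bash
python3 -m pendant '{"slide":[[0.0045,-0.0055,0.02],[0,0,0.03],[0,0,0.03],[0,0,0.026],[0,0,0.02],[0,0,0]],"spin":[0,0,0,0,0,0]}'
python3 -m pendant '{"slide":[[0,0,0],[0,0,0],[0,0,0],[0,0,0],[0,0,0],[0,0,0],[0,0,0],[0,0,0]],"spin":[0,0,0,0,0,0,0,0]}' -1 30
```

```text
t: 5.08
eef_pos: [531.0, 260.6, 178.9]
ee_rot: [-3.141, 0.004, 0.595]
contact_force: [0.1, -0.4, 0.8]
width: 0.998
finger_force: 0.0
t: 6.08
eef_pos: [532.4, 262.2, 181.6]
ee_rot: [-3.141, -0.003, 0.596]
contact_force: [-1.6, 1.2, 5.3]
width: 0.512
finger_force: 30.8
```

```bash
python3 -m pendant '{"slide":[[0,0,-0.01],[0,0,-0.02],[0,0,-0.02],[0,0,-0.02],[0,0,-0.02],[0,0,-0.02],[0,0,-0.02],[0,0,-0.02],[0,0,0]],"spin":[0,0,0,0,0,0,0,0,0]}'
python3 - <<'E'
from h import *
w=cams.read_camera('side');cv2.imwrite('pics/s2.png',cv2.resize(w['img'][60:310,200:440,::-1],(576,600)))
print(rel([512,-252,330]))
E
```

```text
t: 7.2
eef_pos: [532.5, 261.3, 331.9]
ee_rot: [3.141, -0.003, 0.596]
contact_force: [0.6, -0.4, -0.7]
width: 0.516
finger_force: 30.6
[-304.29398924  413.38282717    0.56764394]
```

View pics/s2.png

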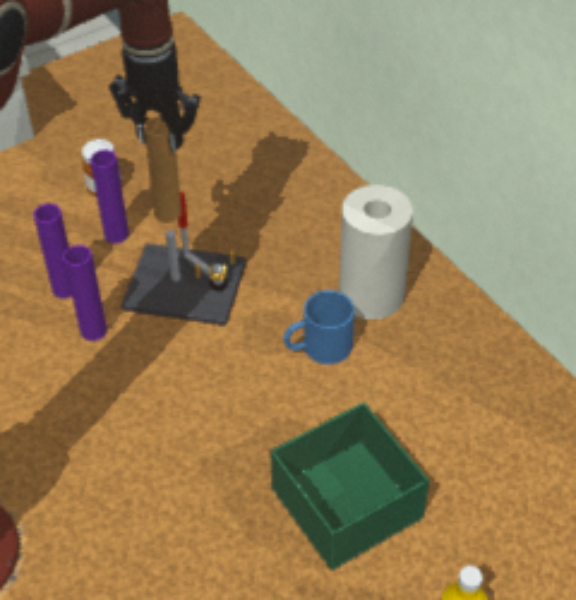

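The core hangs upright in the gripper, clear of the post (core bottom at about (165,220) in the crop). Moving it to the caddy.

```bash
python3 -m pendant '{"slide":[[-0.0124,0.0164,0],[-0.022,0.03,0],[-0.03,0.041,0],[-0.03,0.041,0],[-0.03,0.041,0],[-0.03,0.041,0],[-0.03,0.041,0],[-0.03,0.041,0],[-0.03,0.041,0],[-0.03,0.041,0],[-0.02,0.028,0],[-0.01,0.012,0]],"spin":[0,0,0,0,0,0,0,0,0,0,0,0]}'
python3 -m pendant '{"slide":[[0,0,0.01],[0,0,0.02],[0,0,0.03],[0,0,0.03],[0,0,0.03],[0,0,0.02],[0,0,0.011],[0,0,0.004],[0,0,0]],"spin":[0,0,0,0,0,0,0,0,0]}'
```

```text
t: 8.75
eef_pos: [510.3, -256.1, 329.1]
ee_rot: [-3.14, 0.003, 0.591]
contact_force: [-0.1, -0.0, -0.3]
width: 0.513
finger_force: 30.6
t: 9.88
eef_pos: [513.0, -252.1, 175.7]
ee_rot: [3.141, -0.001, 0.597]
contact_force: [0.4, -0.1, 0.1]
width: 0.515
finger_force: 30.6
```

```bash
python3 -m pendant '{"slide":[[0,0,0.003],[0,0,0],[0,0,0]],"spin":[0,0,0]}'
python3 -m pendant '{"slide":[[0,0,0],[0,0,0],[0,0,0],[0,0,0],[0,0,0],[0,0,0]],"spin":[0,0,0,0,0,0]}' 1
python3 -m pendant '{"slide":[[0,0,-0.01],[0,0,-0.02],[0,0,-0.03],[0,0,-0.03],[0,0,-0.03],[0,0,-0.02],[0,0,0]],"spin":[0,0,0,0,0,0,0]}'
python3 - <<'E'
from h import *
w=cams.read_camera('side');cv2.imwrite('pics/s3.png',cv2.resize(w['img'][100:350,200:440,::-1],(576,600)))
E
```

```text
t: 10.25
eef_pos: [512.7, -252.7, 172.6]
ee_rot: [3.141, -0.0, 0.596]
contact_force: [1.1, -0.5, -0.4]
width: 0.511
finger_force: 30.6
t: 11.0
eef_pos: [512.6, -252.6, 172.3]
ee_rot: [-3.142, -0.0, 0.596]
contact_force: [0.1, 0.7, 0.1]
width: 0.995
finger_force: 0.0
t: 11.88
eef_pos: [513.5, -252.8, 314.6]
ee_rot: [3.137, -0.003, 0.596]
contact_force: [0.3, -0.1, 0.1]
width: 0.996
finger_force: 0.0
```

View pics/s3.png

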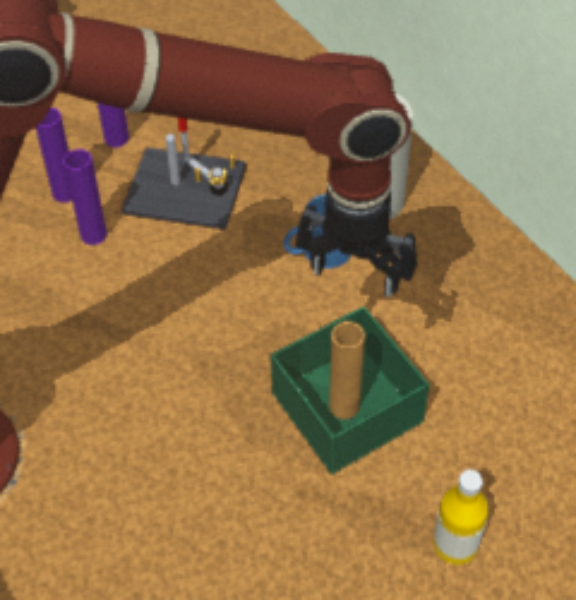

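The core stands in the caddy (crop (346,370)), and the caddy hasn't moved. Next is the spring arm.

```bash
python3 -m pendant '{"slide":[[0.015,-0.018,0],[0.025,-0.03,0],[0.033,-0.039,0],[0.033,-0.039,0],[0.033,-0.039,0],[0.033,-0.039,0],[0.033,-0.039,0],[0.033,-0.039,0],[0.033,-0.039,0],[0.033,-0.039,0],[0.029,-0.034,0],[0.0155,-0.018,0]],"spin":[0,0,0,0,0,0,0,0,0,0,0,0]}'
python3 -m pendant '{"slide":[[0,0,0],[0,0,0],[0,0,0],[0,0,0],[0,0,0],[0,0,0],[0,0,0],[0,0,0]],"spin":[-9.6,-9.6,-9.6,-9.6,-9.6,-9.6,-9.4,0]}'
python3 - <<'E'
from h import *
w=cams.read_camera('wrist');cv2.imwrite('pics/w4.png',w['img'][:,:,::-1])
s=status.sense();print(s['eef_pos'],s['ee_rot'],np.round(s['qpos'],2))
for d in cams.outline_of('wrist','tension_grip'):
    ys,xs=np.nonzero(d['mask']);print(d['confidence'],d['at'],xs.min(),xs.max(),ys.min(),ys.max())
E
```

```text
t: 13.42
eef_pos: [568.3, 287.3, 310.4]
ee_rot: [-3.139, 0.003, 0.6]
contact_force: [0.4, -0.3, 0.5]
width: 1.004
finger_force: 0.0
t: 14.42
eef_pos: [569.4, 283.5, 310.8]
ee_rot: [-3.139, 0.0, 1.764]
contact_force: [-1.1, -0.6, 0.7]
width: 1.0
finger_force: 0.0
[569.4159601  283.61867447 311.06910916] [-3.13927326e+00  3.94624375e-04  1.76266164e+00] [-0.2   0.6  -0.53  1.37  0.3   1.26 -0.56]
0.57 [312.6, 207.3] 301 323 160 247
```

View pics/w4.png

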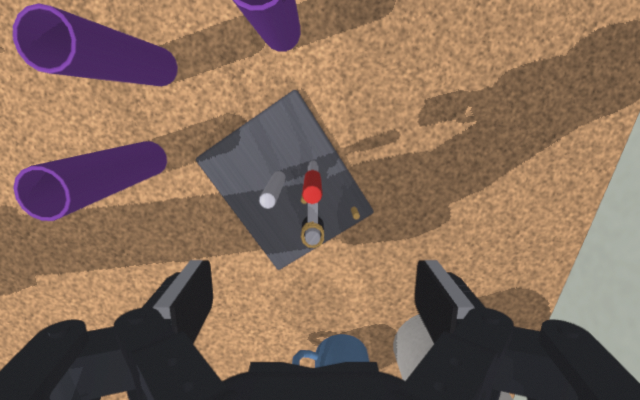

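Wrist view: the grip top is at (312,194), the post top at (267,200), the pivot at (312,237). The grip sits midway between the open fingers.

Run:
```python
from h import *
w=cams.read_camera('wrist')
g=hit(w,(312.5,194),170);p=hit(w,(312.5,237),59);print('grip',g,'post',hit(w,(267,200),125),'pivot',p,np.linalg.norm(g-p))
print(rel([*g,159]),rel([*p,159]))
```

```text
grip [568.68751889 286.57538211] post [530.79587147 261.60334343] pivot [583.49774112 208.25865319] 79.70478474686685
[ 2.87305238e+00 -9.94733225e-02  1.52681783e+02] [-76.83041775  -0.55619539 152.71286288]
```

```bash
python3 -m pendant '{"slide":[[0.003,0,0.02],[0,0,0.03],[0,0,0.03],[0,0,0.03],[0,0,0.024],[0,0,0.014],[0,0,0.004],[0,0,0]],"spin":[0,0,0,0,0,0,0,0]}'
python3 -m pendant '{"slide":[[0,0,0],[0,0,0],[0,0,0],[0,0,0],[0,0,0],[0,0,0],[0,0,0],[0,0,0],[0,0,0],[0,0,0]],"spin":[0,0,0,0,0,0,0,0,0,0]}' -1 60
```

```text
t: 15.58
eef_pos: [569.4, 287.3, 160.9]
ee_rot: [3.141, -0.0, 1.765]
contact_force: [-0.0, -0.3, 0.7]
width: 1.0
finger_force: 0.0
t: 16.82
eef_pos: [569.0, 287.1, 160.7]
ee_rot: [-3.141, -0.0, 1.765]
contact_force: [-2.9, -1.6, 4.7]
width: 0.165
finger_force: 58.6
```

```bash
python3 -m pendant '{"slide":[[-0.0003,0.0067,0],[-0.0003,0.0067,0],[-0.0003,0.0067,0],[-0.0003,0.0067,0],[-0.0003,0.0067,0],[0,0,0],[0,0,0]],"spin":[4.8,4.8,4.8,4.8,4.8,0,0]}'
python3 - <<'E'
from h import *
s=status.sense();d=s['eef_pos'][:2]-np.array([583.5,208.3]);print(s['ee_rot'],np.linalg.norm(d),np.degrees(np.arctan2(d[1],d[0])),rel([583.5,208.3,160]))
E
```

```text
t: 17.7
eef_pos: [602.0, 285.7, 160.7]
ee_rot: [-3.141, 0.002, 1.347]
contact_force: [-3.6, -2.6, 5.2]
width: 0.166
finger_force: 58.7
[-3.14099687e+00  1.92396686e-03  1.34683134e+00] 79.56800906741539 76.53458925966439 [-79.56171644  -0.8787795    0.82254156]
```

```bash
python3 -m pendant '{"slide":[[-0.0003,0.0067,0],[-0.0003,0.0067,0],[-0.0003,0.0067,0],[-0.0003,0.0067,0],[-0.0003,0.0067,0],[-0.0003,0.0067,0],[0,0,0],[0,0,0]],"spin":[4.8,4.8,4.8,4.8,4.8,4.8,0,0]}'
python3 -m pendant '{"slide":[[0,0.003,0],[0,0.003,0],[0,0,0],[0,0,0]],"spin":[1,1,0,0]}'
python3 - <<'E'
from h import *
s=status.sense();d=s['eef_pos'][:2]-np.array([583.5,208.3]);print(s['ee_rot'],np.linalg.norm(d),np.degrees(np.arctan2(d[1],d[0])),rel([583.5,208.3,160]))
E
```

```text
t: 18.7
eef_pos: [636.3, 267.4, 160.6]
ee_rot: [-3.141, 0.004, 0.846]
contact_force: [-5.5, -2.1, 6.8]
width: 0.169
finger_force: 58.8
t: 19.2
eef_pos: [639.2, 264.7, 160.7]
ee_rot: [-3.138, 0.005, 0.811]
contact_force: [-8.4, -1.3, 6.9]
width: 0.17
finger_force: 59.0
[-3.13770111  0.00508481  0.8112151 ] 79.25585268722332 45.353516613312635 [-79.2362176   -1.55291549   1.06086266]
```

```bash
python3 -m pendant '{"slide":[[0,0.002,0],[0,0.001,0],[0,0,0],[0,0,0]],"spin":[1,1,0,0]}'
python3 -m pendant '{"slide":[[0,0.002,0],[0,0.001,0],[0,0,0],[0,0,0]],"spin":[0,0,0,0]}'
python3 - <<'E'
from h import *
s=status.sense();d=s['eef_pos'][:2]-np.array([583.5,208.3]);print(s['ee_rot'],np.linalg.norm(d),np.degrees(np.arctan2(d[1],d[0])),rel([583.5,208.3,160]))
R=Ro.from_euler('xyz',s['ee_rot']).as_matrix();print('tool F',R.T@s['contact_force'])
E
```

```text
t: 19.7
eef_pos: [640.9, 262.9, 160.6]
ee_rot: [-3.137, 0.006, 0.777]
contact_force: [-9.8, -1.0, 8.3]
width: 0.171
finger_force: 59.1
t: 20.2
eef_pos: [641.1, 262.7, 160.6]
ee_rot: [-3.133, 0.007, 0.778]
contact_force: [-12.3, -0.2, 9.5]
width: 0.167
finger_force: 59.5
[-3.13323965  0.00663887  0.77845092] 79.27177613849258 43.35707347306482 [-79.24732002  -1.71273418   1.14289456]
tool F [-8.91718923 -8.58400746 -9.41463703]
```

```bash
python3 -m pendant '{"slide":[[0,0.002,0],[0,0.001,0],[0,0,0],[0,0,0],[0,0,0],[0,0,0]],"spin":[0,0,0,0,0,0]}'
python3 - <<'E'
from h import *
s=status.sense();R=Ro.from_euler('xyz',s['ee_rot']).as_matrix();print('tool F',R.T@s['contact_force'])
w=cams.read_camera('side')['img'][100:350,200:440,::-1];t=cams.read_camera('top')['img'][80:330,90:530,::-1]
cv2.imwrite('pics/f.png',np.hstack([cv2.resize(w,(384,400)),cv2.resize(t,(416,400))]))
E
```

```text
t: 20.95
eef_pos: [641.3, 262.6, 160.6]
ee_rot: [-3.129, 0.008, 0.78]
contact_force: [-16.3, 2.5, 10.7]
width: 0.171
finger_force: 60.0
tool F [ -9.9013419  -13.3159297  -10.48839434]
```

View pics/f.png

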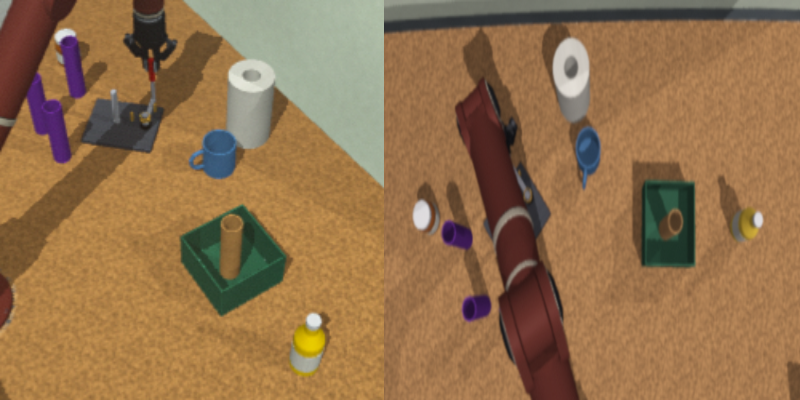

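The spring arm is out against its stop and gripped: the pose no longer moves, and the tangential force is about 13 N against a 6.5 N spring. The core stands in the caddy at left (232,245), and everything else is where it was.

```bash
python3 -c "
from bench import env
print(env.close_job())"
```

```text
the job is handed in; nothing more can be done
None
```

The job is handed in: the core stands in the green caddy, and the gripper is still holding the spring arm out against its stop.

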